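Bring the bins' swing tags up to date

ROBOT

A 6-joint arm with a two-finger parallel gripper is mounted at the origin on a cart in front of the work surface, level with it; the furniture and walls round the work are solid. World frame = base frame: x ahead of the robot, y to its left, z up, the work surface at z = 0. Lengths are in mm, angles in rad, forces in N, time in s.
With the tool pointing down it reaches from about 400 to 925 mm from the base axis. Payload 12.5 kg.
Tool frame: the origin (TCP) lies at the very end of the fingers, on their centre line; the grasp point (between the pads) lies 19 mm behind it; z points along the fingers, x is the direction in which the jaws open and shut, and the axes are right-handed (so a half turn about z gives the same grasp; the last joint's range is limited). The gripper opens to 95 mm and grips with 3 to 60 N. Pads are 20 mm wide; open, the fingers measure 119 mm over their backs; the gripper's body (75 mm by 180 mm) begins 59 mm behind the grasp point.
Start: joints at [-1.382, 0.491, 1.559, -0, 1.092, -0.106], TCP at [181.616, -598.049, 214.661] pointing down, gripper open.
Joint ranges: [-3.1, 3.1], [-0.84, 2.19], [0.05, 2.79], [-1.13, 4.28], [0.06, 2.93], [-2.69, 2.69]. Speed limits (rad/s): [2.22, 2.22, 2.79, 3.14, 3.14, 3.14].

INTERFACE

Orientations are given as [roll, pitch, yaw] about the fixed x, y, z axes, in that order (R = Rz(yaw) Ry(pitch) Rx(roll)).
In Python, from cell import env gives the robot as it stands.
- The arm moves only by the tool arm_command, never from a script. Its argument "motion" is one flat list of numbers, 7 for each row, row after row: the opening, from -1 (shut) to 1 (fully open), then the shift along the tool's x, y, z in mm, then the turn, a rotation vector about the tool's x, y, z in degrees. In form: [fingers, dx, dy, dz, rx, ry, rz, fingers, dx, dy, dz, rx, ry, rz, ...]. A call has 1 to 20 rows; each row is the pose to reach, as a shift and turn from the pose commanded when the call began, along the tool's axes at that moment; what a row does not reach only later rows make up. A row lasts 1/10 s, in which the tool goes at most 50 mm and 8.59 degrees, less where a joint would pass 70% of its speed; a pose out of reach is approached as far as the arm can. A call with a gripper value outside its range is refused whole. The fingers move at their own pace and stop on an object; the grip force is fixed at half the most. Time passes only in rows, so rows that repeat a pose let the fingers close. It gives the time, the measured TCP pose, the force and the opening at its end, in the units of the state.
- env.state(): the state, without advancing time (a new reading comes with each control period).
- env.read_camera(name): name is "side" or "top" or "wrist"; returns (picture, depth): 384x512x3 uint8, red, green, blue; 384x512 float32, mm along the optical axis (not along the pixel's ray), 0 where there is no reading.
- env.calibration(name): a dict with "fx", "fy", "cx", "cy" (pixels), "cam_to_world" (4x4, takes a point from camera to world coordinates). Camera axes: x right, y down, z forward; pixel columns grow to the right and rows downward; lengths in mm; the calibration is good to about 2 mm. A picture is of the moment at which its call begins: read the wrist's pose just before it. calibration takes no time and is no camera call; for the wrist camera it gives the pose at the moment of the call.
- env.job_done(): hands the job in, once; it reports no verdict.
Trained networks look in the newest picture that a camera, given by its name, has taken for a name from the list of things; names that differ only in an ending like _2 or _b are one class to them, and where a whole thing is asked for, a point or a joint stands for the part that bears it (a point fixed in the world has none). Each returns a list of dicts, best first, with "confidence" (0 to 1); they miss things now and then, are a little off and sometimes report something else, mostly with a low value. They report only what shows in the picture. A call takes as long as a camera call.
- env.recognise(camera, label): "location" ([column, row] in pixels, amid what is visible of it).
- env.silhouettes(camera, label): "region" (384x512 bool, what is visible of it) and "location" ([column, row] in pixels, amid what is visible of it).
- env.spot_point(camera, label): "location" ([column, row] in pixels: a listed point, or the origin of a listed thing).
The state is a dict: "t": time; "joints": joint angles; "qvel": joint speeds; "tau": joint torques, N m; "eef_pos": TCP position; "tcp_rot": TCP orientation; "ft_force": force on the tool from outside, world axes, zero at the start; "moment": the same for the moment, N m; "opening": opening from 0.0 (shut) to 1.0 (fully open).
Only numpy, scipy, OpenCV 4.12 (cv2) and the standard library are available. Lean on these libraries where they do the work, as an engineer would, in place of code of your own. Each camera call takes 0.05 s, during which the arm holds its last target.

TASK

Stock has been put into one bin and drawn from another since the swing tags were last set: push tags round with a fingertip so that every full bin shows its tag's ring face to the front and every bin that is empty or has only a single piece left shows the bar face. Turn only the tags that are wrong, each fully home against its stop; push gently, do not pinch or pick up anything, and leave the stock and the other things on the bench where they are.

Things in the scene. Friction and masses are not known exactly. Their poses are not given: they have to be found in the camera images.
- rack: Plywood carrier board 130 (x) by 372 (y), 12 thick, fixed, with four bins in a row 90 apart. Origin under its centre, front = its -x. On every bin a swing tag (plate 42 wide from pin to rolled free edge, 46 tall, 3 thick) turns on a pin leaning back 15 degrees: it is 11 mm higher at its edge when straight out, and pushed 20 degrees past that it falls home to the stop; 0.1 N at the edge turns it.
- bin_1: Open grey bin, 110 (x) by 84 (y), walls 36 high in front, 53 behind, floor 3 thick, fixed. Origin under its centre, 12 above the bench; front = its -x, left = +y. Carries tag_1: pin foot at x -52, y 0, z 62 mm, mid-height of the tag on the pin at x -46, z 85, top at z 107. A 28 wide stop wing 6 behind the pin rises to z 70. Stock lying inside tells if the bin is full.
- bin_2: Open grey bin, 110 (x) by 84 (y), walls 36 high in front, 53 behind, floor 3 thick, fixed. Origin under its centre, 12 above the bench; front = its -x, left = +y. Carries tag_2: pin foot at x -52, y 0, z 62 mm, mid-height of the tag on the pin at x -46, z 85, top at z 107. A 28 wide stop wing 6 behind the pin rises to z 70. Stock lying inside tells if the bin is full.
- bin_3: Open grey bin, 110 (x) by 84 (y), walls 36 high in front, 53 behind, floor 3 thick, fixed. Origin under its centre, 12 above the bench; front = its -x, left = +y. Carries tag_3: pin foot at x -52, y 0, z 62 mm, mid-height of the tag on the pin at x -46, z 85, top at z 107. A 28 wide stop wing 6 behind the pin rises to z 70. Stock lying inside tells if the bin is full.
- bin_4: Open grey bin, 110 (x) by 84 (y), walls 36 high in front, 53 behind, floor 3 thick, fixed. Origin under its centre, 12 above the bench; front = its -x, left = +y. Carries tag_4: pin foot at x -52, y 0, z 62 mm, mid-height of the tag on the pin at x -46, z 85, top at z 107. A 28 wide stop wing 6 behind the pin rises to z 70. Stock lying inside tells if the bin is full.
- tag_1 (a joint): Aluminium swing tag on bin_1's front pin: raised dark ring (27 across) on one face, raised dark bar (27 long) on the other. 0 = plate points straight out to the bin's front; +1.57 = right-hand stop (plate right of its pin, toward bin -y, ring face to the front); -1.57 = left-hand stop (plate toward +y, bar face to the front). It swings only through the front.
- tag_2 (a joint): Aluminium swing tag on bin_2's front pin: raised dark ring (27 across) on one face, raised dark bar (27 long) on the other. 0 = plate points straight out to the bin's front; +1.57 = right-hand stop (plate right of its pin, toward bin -y, ring face to the front); -1.57 = left-hand stop (plate toward +y, bar face to the front). It swings only through the front.
- tag_3 (a joint): Aluminium swing tag on bin_3's front pin: raised dark ring (27 across) on one face, raised dark bar (27 long) on the other. 0 = plate points straight out to the bin's front; +1.57 = right-hand stop (plate right of its pin, toward bin -y, ring face to the front); -1.57 = left-hand stop (plate toward +y, bar face to the front). It swings only through the front.
- tag_4 (a joint): Aluminium swing tag on bin_4's front pin: raised dark ring (27 across) on one face, raised dark bar (27 long) on the other. 0 = plate points straight out to the bin's front; +1.57 = right-hand stop (plate right of its pin, toward bin -y, ring face to the front); -1.57 = left-hand stop (plate toward +y, bar face to the front). It swings only through the front.
- bar_a: Stock, loose in a bin: green bar of polishing compound half in pale paper, 31x62x25. Origin under its centre. Three side by side fill a bin.
- bar_b: Stock, loose in a bin: dark red bar of polishing compound half in pale paper, 31x62x25. Origin under its centre. Three side by side fill a bin.
- bar_c: Stock, loose in a bin: green bar of polishing compound half in pale paper, 31x62x25. Origin under its centre. Three side by side fill a bin.
- bar_d: Stock, loose in a bin: dark red bar of polishing compound half in pale paper, 31x62x25. Origin under its centre. Three side by side fill a bin.
- lump_a: Stock, loose in a bin: sawn lump of pale jade, 54x52x36. Origin under its centre. The two jade lumps together fill a bin.
- lump_b: Stock, loose in a bin: green lump of jade, 48x46x33. Origin under its centre. The two jade lumps together fill a bin.
- loupe: Black eye loupe, 38 wide, 30 tall. Loose bystander, to be left alone. Origin under its centre.
- marker: Blue and white marker pen lying on the bench, 135 long, 17 wide. Loose bystander, to be left alone. Origin under its centre.
- spanner: Open-ended steel spanner lying on the bench, 122 long, 6 thick. Loose bystander, to be left alone. Origin under its centre.
- chip_dish: Shallow enamel saucer of stone chips with a blue rim, 71 wide, 15 tall. Loose bystander, to be left alone. Origin under its centre.
- blower_bulb: Blue-green rubber dust blower standing nozzle up, 53 wide, 85 tall. Loose bystander, to be left alone. Origin under its centre.
- tape_roll: Roll of masking tape lying flat, 103 wide, 25 tall. Loose bystander, to be left alone. Origin under its centre.

How it is judged:
By the outcome, as a careful person would: the job done as asked, in the order asked, and still so for the second after the job is handed in, with the robot touching nothing.
It also fails if it takes over 48 s, if anything falls off the work surface, if the arm or the gripper's body presses on something with over 40 N, if the wrist force passes 120 N, or if a joint passes its speed limit or range.

## Working session

There is one attempt and no reset: what is moved stays moved. The work goes in short steps, Python scripts to look and compute and a tool call to move; the robot and the scene stay as the last step left them, time stands still between calls to the robot, and variables do not carry over. Pictures are saved under pics/ and viewed, and the job is handed in when it is done.

Besides the shell and the picture viewer there is one more tool, called as a command line: name --argument value ..., lists and objects as JSON in quotes. arm_command: Moves the arm, as the interface text tells. Its arguments: {"type":"object","properties":{"motion":{"type":"array","items":{"type":"number"}}},"required":["motion"]}

```bash
ls; mkdir -p pics; python3 - <<'E'
from cell import env
import cv2,numpy as np
for n in("top","side"):
    p,d=env.read_camera(n); cv2.imwrite(f"pics/{n}0.png",cv2.resize(p[:,:,::-1],(800,600),interpolation=cv2.INTER_CUBIC)); np.savez(f"{n}0.npz",p=p,d=d)
    c=env.calibration(n);print(n,c)
print(env.state())
E
```

```text
pics
top {'fx': 406.6861679150298, 'fy': 406.6861679150298, 'cx': 256.5775439557534, 'cy': 198.08715382796262, 'cam_to_world': array([[ 2.84152345e-02, -9.90907752e-01,  1.31508181e-01,
         4.53172997e+02],
       [-9.99486073e-01, -2.62122575e-02,  1.84528597e-02,
         2.13052006e+02],
       [-1.48379554e-02, -1.31964938e-01, -9.91143325e-01,
         1.10869917e+03],
       [ 0.00000000e+00,  0.00000000e+00,  0.00000000e+00,
         1.00000000e+00]])}
side {'fx': 447.4527639516125, 'fy': 447.4527639516125, 'cx': 247.37260135414226, 'cy': 197.35993820229584, 'cam_to_world': array([[-9.81212767e-01, -1.13620735e-01,  1.55922528e-01,
         4.37701747e+02],
       [-1.91872031e-01,  6.59168806e-01, -7.27104950e-01,
         9.17555827e+02],
       [-2.01650679e-02, -7.43361832e-01, -6.68585489e-01,
         7.17513334e+02],
       [ 0.00000000e+00,  0.00000000e+00,  0.00000000e+00,
         1.00000000e+00]])}
{'t': 0.1, 'joints': array([-1.38163327e+00,  4.91490617e-01,  1.55935869e+00,  1.43116542e-05,
        1.09174567e+00, -1.05597346e-01]), 'qvel': array([-0.00218376, -0.00135959, -0.00042805, -0.00167947,  0.00085874,
       -0.0006128 ]), 'tau': array([ 2.09093691e-03, -6.13625765e+01, -2.58605200e+01,  6.93786121e-02,
        4.70395829e-02, -5.72679551e-05]), 'eef_pos': array([ 181.55567086, -597.82728215,  214.13584669]), 'tcp_rot': array([-3.14147438e+00,  9.95404228e-04, -1.27604246e+00]), 'ft_force': array([ 0.14348541,  0.42505912, -0.16727421]), 'moment': array([ 0.01601471, -0.01237233, -0.0173821 ]), 'opening': 0.997161979526602}
```

View pics/top0.png

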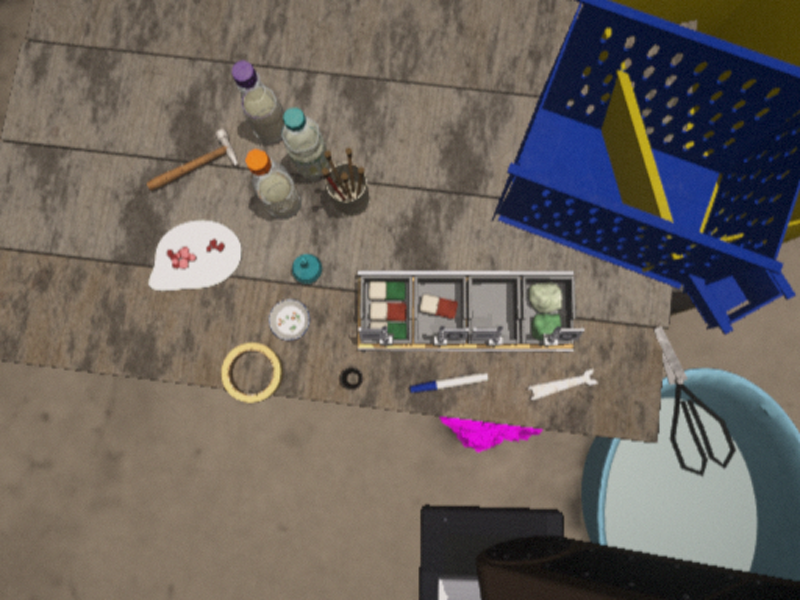

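View pics/side0.png

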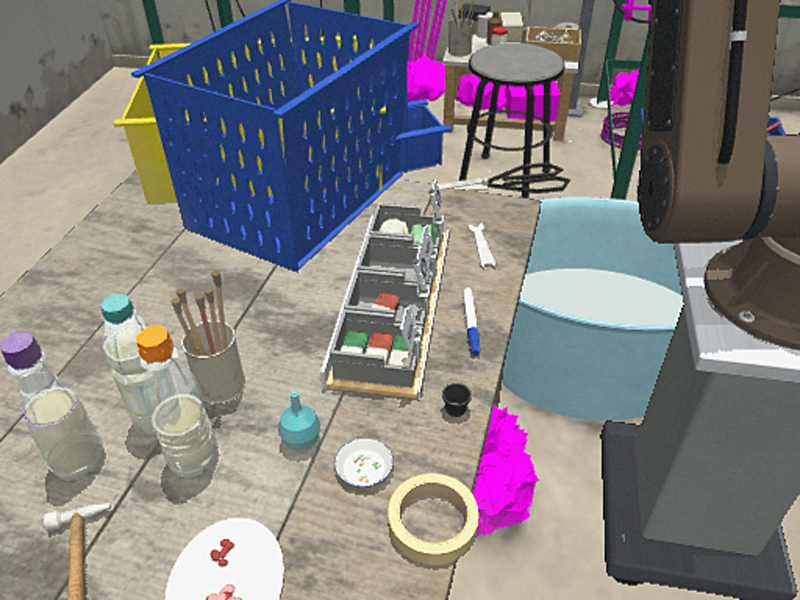

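```bash
python3 - <<'E'
import cv2,numpy as np
p=np.load("top0.npz")["p"]; 
c=p[165:235,220:385,::-1]; cv2.imwrite("pics/topz.png",cv2.resize(c,None,fx=4.8,fy=4.8,interpolation=cv2.INTER_CUBIC))
p=np.load("side0.npz")["p"]; 
c=p[105:260,200:300,::-1]; cv2.imwrite("pics/sidez.png",cv2.resize(c,None,fx=3.8,fy=3.8,interpolation=cv2.INTER_CUBIC))
E
```

```text
(no output)
```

View pics/topz.png

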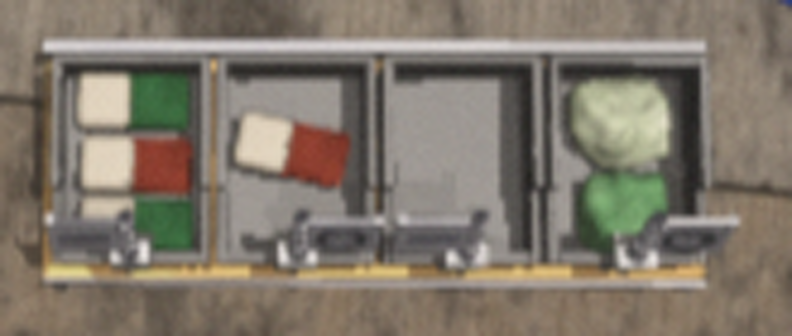

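View pics/sidez.png

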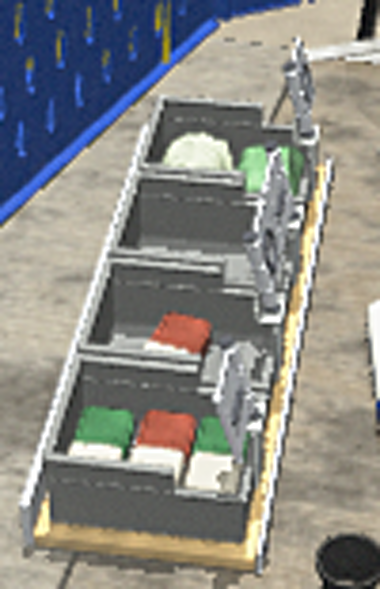

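```bash
cat > h.py <<'E'
import numpy as np,cv2
from cell import env
def cloud(d,c):
    v,u=np.mgrid[:384,:512]
    P=np.stack([(u-c["cx"])/c["fx"]*d,(v-c["cy"])/c["fy"]*d,d,np.ones_like(d)],-1)@c["cam_to_world"].T
    P[d==0]=np.nan
    return P[...,:3]
E
python3 - <<'E'
from h import *
np.set_printoptions(precision=1,suppress=True,linewidth=200)
d=np.load("top0.npz")["d"];c=env.calibration("top");P=cloud(d,c)
print("bench z",np.nanmedian(P[230:250,250:300,2]))
for l in("rack","bin_1","tag_1"):
    for r in env.spot_point("top",l)+[None]+env.recognise("top",l):
        if r is None: print('-');continue
        u,v=r["location"];print(l,r["confidence"],r["location"],P[int(round(v)),int(round(u))])
for u in range(232,368,6):
    print(u,[f"{P[v,u,0]:.0f},{P[v,u,1]:.0f},{P[v,u,2]:.0f}" for v in range(204,226,2)])
E
```

```text
bench z 1.1353466143563082
rack 0.65 [247.3, 188.1] [621.9 259.3  36.7]
rack 0.64 [228.5, 246.2] [467.  305.8  19.3]
-
rack 0.61 [304.3, 219.8] [541.7 104.9  22.1]
bin_1 0.94 [246.0, 198.3] [594.1 260.9  42.9]
bin_1 0.71 [278.4, 201.8] [589.  175.1  15.9]
bin_1 0.64 [347.9, 202.6] [587.9  -7.9  43.3]
bin_1 0.64 [313.8, 200.7] [594.1  78.2  17.7]
-
bin_1 0.66 [357.3, 200.4] [600.4 -38.2  14.2]
bin_1 0.62 [317.7, 199.3] [600.3  67.   14.3]
bin_1 0.56 [234.9, 205.1] [577.8 291.3  15.2]
bin_1 0.55 [280.7, 204.8] [581.4 166.8  13. ]Traceback (most recent call last):
  File "<stdin>", line 6, in <module>
ValueError: it knows: bar, bin, blower_bulb, chip_dish, loupe, lump, marker, rack, spanner, tape_roll
```

```bash
python3 - <<'E'
from h import *
np.set_printoptions(precision=1,suppress=True,linewidth=200)
d=np.load("top0.npz")["d"];P=cloud(d,env.calibration("top"))
d2=np.load("side0.npz")["d"];P2=cloud(d2,env.calibration("side"))
S=np.concatenate([P.reshape(-1,3),P2.reshape(-1,3)])
S=S[(S[:,0]>480)&(S[:,0]<690)&(S[:,1]>-100)&(S[:,1]<340)]
# high points: tags
T=S[S[:,2]>76]
print(len(T),np.ptp(T,axis=0))
for lo in range(-80,320,8):
    m=(T[:,1]>=lo)&(T[:,1]<lo+8)
    if m.sum(): print(lo,m.sum(),T[m].min(0),T[m].max(0))
# rear rail
for nm,Q in(("top",P),("side",P2)):
  Q=Q.reshape(-1,3);Q=Q[(Q[:,1]>-60)&(Q[:,1]<320)&(Q[:,0]>480)&(Q[:,0]<690)]
  for y in range(-50,310,40):
    m=(abs(Q[:,1]-y)<8)&(Q[:,2]>8); q=Q[m&(Q[:,0]<560)]; r=Q[m&(Q[:,2]>40)]
    print(nm,y,"front minx",q[:,0].min() if len(q) else None,"back maxx",r[:,0].max() if len(r) else None, Q[m,2].max())
  m=(Q[:,2]>8)&(Q[:,0]<670)&(Q[:,0]>520);print("y range",Q[m,1].min(),Q[m,1].max())
E
```

```text
1294 [154.3 400.7 215.9]
-80 4 [687.7 -79.1 282.9] [689.9 -76.4 287.3]
-56 31 [546.6 -55.1  77.6] [564.1 -48.1 120.7]
-48 37 [548.4 -47.4  77.4] [560.4 -40.  121.1]
-40 38 [548.3 -39.9  77.9] [561.3 -32.3 120.5]
-32 30 [547.8 -31.1  77.7] [560.6 -24.2 121.7]
-24 25 [547.9 -24.   79.3] [559.4 -17.5 120.5]
-16 88 [545.1 -16.   78.5] [565.5  -8.  128.5]
-8 29 [546.1  -8.   76.8] [562.2  -0.5 123.7]
0 1 [554.8   3.   80. ] [554.8   3.   80. ]
64 3 [551.   65.7  77.4] [553.3  68.   82.2]
72 45 [538.2  72.4  76. ] [561.5  79.9 128.2]
80 67 [542.8  80.   76.1] [560.8  87.8 124.6]
88 41 [544.9  88.2  78.6] [558.4  96.  122.7]
96 40 [544.8  96.2  77.1] [557.4 103.5 121.7]
104 40 [544.6 104.3  79.5] [556.3 111.9 122.5]
112 51 [544.2 112.1  77.1] [559.2 120.  121.1]
120 10 [545.7 120.2  83.9] [557.8 127.4 122.1]
128 50 [543.4 128.2  76. ] [557.6 135.9 122.3]
136 44 [543.6 136.1  76.1] [556.1 144.  120.8]
144 40 [543.4 144.2  77.6] [557.3 151.9 121.2]
152 42 [543.4 152.3  77.9] [555.7 159.9 121. ]
160 34 [540.4 160.7  80.9] [560.2 167.9 127. ]
168 95 [540.4 168.1  76.4] [559.6 175.5 126.4]
176 5
[... 1311 characters left out ...]
inx 534.1982014123607 back maxx 656.402906538494 125.45454633185648
side 30 front minx 533.0885078474645 back maxx 654.5895830594061 66.6715157550675
side 70 front minx 532.9643061085291 back maxx 654.4591415116197 124.56102327551832
side 110 front minx 480.1374701601253 back maxx 652.9688308127879 119.8205171635176
side 150 front minx 480.1142370103645 back maxx 652.6043758405928 120.49828775246272
side 190 front minx 529.5410259497928 back maxx 651.7969075734472 66.26406163428749
side 230 front minx 528.3444904378648 back maxx 651.3050723783797 66.62532051368282
side 270 front minx 527.4742445327216 back maxx 648.9079968932035 126.40043000052356
y range -58.90479586521985 313.9473604734428
```

The top view shows, from the left (zoomed columns about 90, 330, 440 and 690): a full bin with its plate to the left (bar, wrong), a single-bar bin with its plate to the right (ring, wrong), an empty bin with plate left (ok), and a full jade bin with plate right (ok). So the two leftmost tags need turning.

```bash
cat >> h.py <<'E'
from scipy.spatial.transform import Rotation as R
def rows(tgt,base=None,yaw=None):
    s=env.state(); b=np.array(s["eef_pos"] if base is None else base)
    M=R.from_euler("xyz",s["tcp_rot"]).as_matrix()
    M=R.from_euler("xyz",[np.pi,0,s["tcp_rot"][2]]).as_matrix()
    for t in tgt: print([int(x) for x in np.round(M.T@(np.array(t)-b))],t)
    print("t",s["t"],"F",np.round(s["ft_force"],1),"yaw",s["tcp_rot"][2],s["eef_pos"])
E
python3 - <<'E'
from h import *
rows([(460,0,215),(576,294,215)],base=(181.6,-598,214.7))
E
```

```text
[-491, -440, 0] (460, 0, 215)
[-739, -637, 0] (576, 294, 215)
t 0.3 F [ 0.6 -0.6  0. ] yaw -1.2759986417233589 [ 181.60666724 -597.9933428   214.43883745]
```

arm_command --motion '[-1, -491, -440, 0, 0, 0, 16, -1, -491, -440, 0, 0, 0, 16, -1, -491, -440, 0, 0, 0, 16, -1, -491, -440, 0, 0, 0, 16, -1, -491, -440, 0, 0, 0, 16, -1, -491, -440, 0, 0, 0, 16, -1, -491, -440, 0, 0, 0, 16, -1, -491, -440, 0, 0, 0, 16, -1, -491, -440, 0, 0, 0, 16, -1, -491, -440, 0, 0, 0, 16, -1, -491, -440, 0, 0, 0, 16, -1, -491, -440, 0, 0, 0, 16, -1, -491, -440, 0, 0, 0, 16, -1, -491, -440, 0, 0, 0, 16, -1, -739, -637, 0, 0, 0, 16, -1, -739, -637, 0, 0, 0, 16, -1, -739, -637, 0, 0, 0, 16, -1, -739, -637, 0, 0, 0, 16, -1, -739, -637, 0, 0, 0, 16, -1, -739, -637, 0, 0, 0, 16]'

```text
t: 2.3
eef_pos: [570.8, 280.0, 214.6]
tcp_rot: [3.142, -0.0, -1.555]
ft_force: [0.8, -1.5, 0.9]
opening: 0.002
```

```bash
python3 - <<'E'
from h import *
for n in("wrist",):
    p,d=env.read_camera(n); c=env.calibration(n);P=cloud(d,c); np.savez("w1.npz",p=p,d=d,P=P)
    cv2.imwrite("pics/w1.png",p[:,:,::-1])
rows([(577,294,95)])
E
```

```text
[-8, -5, 119] (577, 294, 95)
t 2.35 F [-4.6  1.2 -2.3] yaw -1.5533176109995503 [572.5695863  285.54971948 214.10662008]
```

View pics/w1.png

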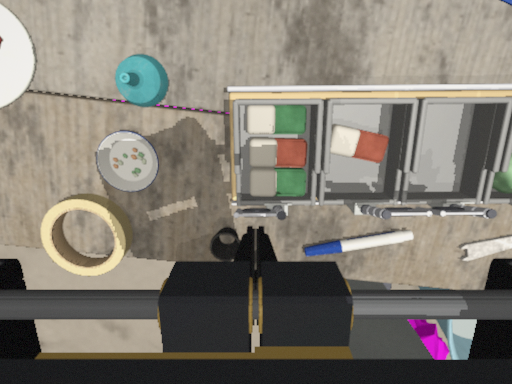

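```bash
python3 - <<'E'
from h import *
np.set_printoptions(precision=1,suppress=True)
P=np.load("w1.npz")["P"][:,225:].reshape(-1,3)
T=P[(P[:,2]>76)&(P[:,2]<135)&(P[:,0]>525)&(P[:,0]<570)]
for lo in range(60,320,6):
    m=(T[:,1]>=lo)&(T[:,1]<lo+6)
    if m.sum()>2: print(lo,m.sum(),T[m].min(0),T[m].max(0))
rows([(577,294,95)])
E
```

```text
66 6 [555.9  68.7  78.4] [557.4  71.8  80.3]
72 12 [555.8  72.2  78.5] [557.4  77.8  80.2]
78 91 [547.9  78.   77. ] [565.   84.  125.2]
84 211 [549.2  84.   76.6] [564.6  89.9 124.8]
90 64 [549.8  90.   77.1] [560.8  96.  119.7]
96 65 [550.   96.1  76.2] [560.9 102.  119.6]
102 53 [550.3 102.1  86. ] [560.4 108.  119.2]
108 54 [549.  108.1  76.1] [560.5 114.  120.3]
114 46 [554.7 114.1  91.1] [559.9 119.8 119.6]
120 109 [549.3 120.1  77.4] [561.  124.9 120.5]
126 3 [558.3 130.7 117. ] [558.8 132.  118.8]
132 69 [549.9 132.4  76.6] [560.8 137.7 119.8]
138 53 [551.6 138.3  96.6] [559.4 143.9 119.9]
144 55 [551.7 144.4  96.9] [559.1 149.7 119.8]
150 63 [552.  150.1  96.5] [559.2 155.9 120.5]
156 67 [550.9 156.2  79. ] [558.9 161.9 121.1]
162 38 [553.5 162.   79.1] [558.7 167.9 119.6]
168 74 [551.9 168.7  78.9] [562.5 174.  125.1]
174 211 [542.5 174.   76.1] [561.5 179.9 124.6]
180 12 [553.  180.8  78.8] [554.5 185.9  81.3]
186 4 [552.  186.6  76.4] [554.5 187.1  80.6]
246 7 [550.9 249.1  77.1] [552.6 251.9  81.2]
252 17 [550.8 252.   76.1] [552.7 257.9  81.8]
258 76 [548.5 258.5  76. ] [560.4 264.  126.4]
264 91 [546.4 264.   76.5] [560.1 270.  125.6]
270 62 [549.9 270.3  79.6] [556.1 276.  120.5]
276 57 [548.8 276.4  79.3] [556.1 281.9 120.4]
282 57 [548.4 282.   84.6] [555.8 287.4 120.7]
288 53 [548.9 288.1  87.5] [555.6 293.8 120.4]
294 50 [545.9 294.1  82.5] [555.5 300.  120.9]
300 39 [546.9 300.2  82.3] [556.4 303.8 121.1]
[-8, -5, 119] (577, 294, 95)
t 2.35 F [-4.6  1.2 -2.3] yaw -1.5533176109995503 [572.6 285.5 214.1]
```

arm_command --motion '[-1, -4, -6, 20, 0, 0, 0, -1, -4, -6, 50, 0, 0, 0, -1, -4, -6, 60, 0, 0, 0, -1, -4, -6, 60, 0, 0, 0, -1, -4, -6, 60, 0, 0, 0]'

```text
t: 2.85
eef_pos: [576.8, 282.4, 155.7]
tcp_rot: [-3.141, 0.0, -1.556]
ft_force: [0.3, 0.7, 0.2]
opening: 0.005
```

```bash
cat >> h.py <<'E'
def sweep(pin,r,s,angs,z,off=13):
    # s=+1: plate from +y to -y ; s=-1: from -y to +y
    o=[]
    for a in np.radians(angs):
        o.append((round(pin[0]-r*np.sin(a)+off*np.cos(a),1),round(pin[1]+s*(r*np.cos(a)+off*np.sin(a)),1),z))
    return o
E
python3 - <<'E'
from h import *
rows([(580,294,155),(580,294,94)]+sweep((551,261),34,1,range(-10,151,10),94))
E
```

```text
[-12, -3, 1] (580, 294, 155)
[-12, -3, 62] (580, 294, 94)
[-10, 7, 62] (np.float64(569.7), np.float64(292.2), 94)
[-13, 13, 62] (np.float64(564.0), np.float64(295.0), 94)
[-15, 19, 62] (np.float64(557.9), np.float64(296.7), 94)
[-15, 25, 62] (np.float64(551.6), np.float64(297.4), 94)
[-15, 31, 62] (np.float64(545.3), np.float64(296.9), 94)
[-14, 37, 62] (np.float64(539.1), np.float64(295.4), 94)
[-11, 43, 62] (np.float64(533.3), np.float64(292.8), 94)
[-8, 49, 62] (np.float64(528.1), np.float64(289.3), 94)
[-3, 53, 62] (np.float64(523.5), np.float64(284.8), 94)
[2, 57, 62] (np.float64(519.8), np.float64(279.7), 94)
[7, 60, 62] (np.float64(517.0), np.float64(274.0), 94)
[14, 62, 62] (np.float64(515.3), np.float64(267.9), 94)
[20, 62, 62] (np.float64(514.6), np.float64(261.6), 94)
[26, 62, 62] (np.float64(515.1), np.float64(255.3), 94)
[32, 61, 62] (np.float64(516.6), np.float64(249.1), 94)
[38, 58, 62] (np.float64(519.2), np.float64(243.3), 94)
[43, 55, 62] (np.float64(522.7), np.float64(238.1), 94)
t 2.85 F [0.3 0.7 0.2] yaw -1.5557565712901116 [576.751812   282.35299392 155.65114818]
```

arm_command --motion '[-1, -12, -3, 10, 0, 0, 0, -1, -12, -3, 40, 0, 0, 0, -1, -12, -3, 62, 0, 0, 0, -1, -12, -3, 62, 0, 0, 0, -1, -12, -3, 62, 0, 0, 0, -1, -12, 2, 62, 0, 0, 0, -1, -12, 7, 62, 0, 0, 0, -1, -13, 13, 62, 0, 0, 0, -1, -15, 19, 62, 0, 0, 0, -1, -15, 25, 62, 0, 0, 0]'

```text
t: 3.85
eef_pos: [550.5, 297.6, 92.9]
tcp_rot: [-3.141, 0.0, -1.555]
ft_force: [-0.3, -0.1, 0.2]
opening: 0.004
```

```bash
python3 - <<'E'
from h import *
p,d=env.read_camera("side");cv2.imwrite("pics/s2.png",cv2.resize(p[120:300,180:400,::-1],None,fx=3.3,fy=3.3,interpolation=cv2.INTER_CUBIC))
rows(sweep((551,261),34,1,range(20,171,10),94)+[(505,238,94),(505,238,160)])
E
```

```text
[0, -2, -1] (np.float64(551.6), np.float64(297.4), 94)
[1, 4, -1] (np.float64(545.3), np.float64(296.9), 94)
[2, 10, -1] (np.float64(539.1), np.float64(295.4), 94)
[4, 16, -1] (np.float64(533.3), np.float64(292.8), 94)
[8, 22, -1] (np.float64(528.1), np.float64(289.3), 94)
[12, 26, -1] (np.float64(523.5), np.float64(284.8), 94)
[17, 30, -1] (np.float64(519.8), np.float64(279.7), 94)
[23, 33, -1] (np.float64(517.0), np.float64(274.0), 94)
[29, 35, -1] (np.float64(515.3), np.float64(267.9), 94)
[35, 36, -1] (np.float64(514.6), np.float64(261.6), 94)
[42, 35, -1] (np.float64(515.1), np.float64(255.3), 94)
[48, 34, -1] (np.float64(516.6), np.float64(249.1), 94)
[54, 31, -1] (np.float64(519.2), np.float64(243.3), 94)
[59, 28, -1] (np.float64(522.7), np.float64(238.1), 94)
[64, 23, -1] (np.float64(527.2), np.float64(233.5), 94)
[67, 18, -1] (np.float64(532.3), np.float64(229.8), 94)
[59, 46, -1] (505, 238, 94)
[59, 46, -67] (505, 238, 160)
t 3.9 F [-0.9  0.9 -0.5] yaw -1.554725818137122 [549.55213832 297.48922081  92.7722356 ]
```

View pics/s2.png

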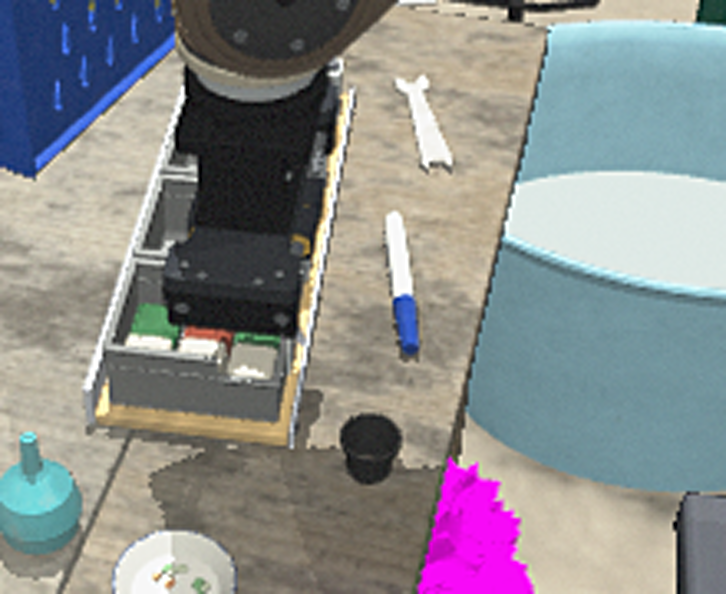

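arm_command --motion '[-1, 1, 4, -1, 0, 0, 0, -1, 2, 10, -1, 0, 0, 0, -1, 4, 16, -1, 0, 0, 0, -1, 8, 22, -1, 0, 0, 0, -1, 12, 26, -1, 0, 0, 0, -1, 17, 30, -1, 0, 0, 0, -1, 23, 33, -1, 0, 0, 0, -1, 29, 35, -1, 0, 0, 0, -1, 35, 36, -1, 0, 0, 0, -1, 42, 35, -1, 0, 0, 0, -1, 48, 34, -1, 0, 0, 0, -1, 54, 31, -1, 0, 0, 0, -1, 59, 28, -1, 0, 0, 0, -1, 59, 28, -1, 0, 0, 0, -1, 59, 28, -1, 0, 0, 0, -1, 59, 46, -1, 0, 0, 0, -1, 59, 56, -20, 0, 0, 0, -1, 59, 56, -70, 0, 0, 0, -1, 59, 56, -120, 0, 0, 0, -1, 59, 56, -120, 0, 0, 0]'

```text
t: 5.9
eef_pos: [497.9, 238.5, 218.7]
tcp_rot: [-3.132, 0.003, -1.555]
ft_force: [-0.2, -0.3, 0.2]
opening: 0.004
```

```bash
python3 - <<'E'
from h import *
p,d=env.read_camera("wrist");P=cloud(d,env.calibration("wrist"));cv2.imwrite("pics/w2.png",p[:,:,::-1])
Q=P.reshape(-1,3);T=Q[(Q[:,2]>84)&(Q[:,2]<128)&(Q[:,0]>490)&(Q[:,0]<575)&(Q[:,1]>190)]
for lo in range(190,320,8):
    m=(T[:,1]>=lo)&(T[:,1]<lo+8)
    if m.sum()>2: print(lo,m.sum(),T[m].min(0).round(),T[m].max(0).round())
rows([(582,142,214),(582,142,94)])
E
```

```text
214 84 [542. 215.  85.] [555. 222. 118.]
222 98 [541. 222.  85.] [553. 230. 118.]
230 100 [541. 230.  84.] [553. 238. 118.]
238 102 [541. 238.  86.] [553. 246. 118.]
246 103 [540. 246.  85.] [555. 254. 122.]
254 113 [539. 254.  84.] [557. 261. 123.]
[97, -84, 2] (582, 142, 214)
[97, -84, 122] (582, 142, 94)
t 5.95 F [-0.6  0.8 -0.2] yaw -1.5547108007675376 [496.78083106 238.09682857 215.61613729]
```

View pics/w2.png

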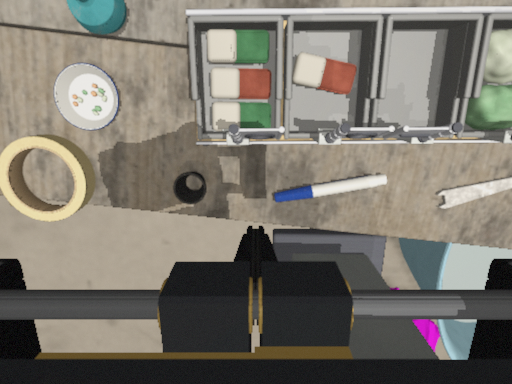

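The first tag is now home on the right: the plate spans y 215–258 in the tag plane, at wrist column 240–285. Next is the second tag.

arm_command --motion '[-1, 50, -42, 0, 0, 0, 0, -1, 97, -84, 0, 0, 0, 0, -1, 97, -84, 0, 0, 0, 0, -1, 97, -84, 0, 0, 0, 0, -1, 97, -84, 30, 0, 0, 0, -1, 97, -84, 60, 0, 0, 0, -1, 97, -84, 60, 0, 0, 0, -1, 97, -84, 60, 0, 0, 0]'

```text
t: 6.75
eef_pos: [580.9, 142.3, 152.4]
tcp_rot: [3.14, -0.0, -1.555]
ft_force: [0.7, -0.6, 0.2]
opening: 0.004
```

```bash
python3 - <<'E'
from h import *
rows([(582,143,94)]+sweep((552.5,171),27,-1,range(-10,31,10),94))
E
```

```text
[-1, -1, 58] (582, 143, 94)
[-5, 11, 58] (np.float64(570.0), np.float64(146.7), 94)
[-2, 15, 58] (np.float64(565.5), np.float64(144.0), 94)
[0, 20, 58] (np.float64(560.6), np.float64(142.2), 94)
[1, 25, 58] (np.float64(555.5), np.float64(141.2), 94)
[1, 31, 58] (np.float64(550.3), np.float64(141.1), 94)
t 6.75 F [ 0.7 -0.6  0.2] yaw -1.5545876358758037 [580.89858033 142.33713228 152.38691205]
```

arm_command --motion '[-1, -1, -1, 20, 0, 0, 0, -1, -1, -1, 45, 0, 0, 0, -1, -1, -1, 58, 0, 0, 0, -1, -1, -1, 58, 0, 0, 0, -1, -1, -1, 58, 0, 0, 0, -1, -2, 5, 58, 0, 0, 0, -1, -2, 10, 58, 0, 0, 0, -1, -2, 15, 58, 0, 0, 0, -1, -1, 20, 58, 0, 0, 0, -1, 0, 25, 58, 0, 0, 0, -1, 0, 31, 58, 0, 0, 0]'

```text
t: 7.85
eef_pos: [550.0, 141.1, 94.7]
tcp_rot: [-3.141, -0.0, -1.555]
ft_force: [-0.4, -0.5, 0.4]
opening: 0.005
```

```bash
python3 - <<'E'
from h import *
rows(sweep((552.5,171),27,-1,range(30,151,10),94)+[(505,190,94)])
E
```

```text
[0, 0, 1] (np.float64(550.3), np.float64(141.1), 94)
[-1, 5, 1] (np.float64(545.1), np.float64(142.0), 94)
[-3, 10, 1] (np.float64(540.2), np.float64(143.7), 94)
[-5, 14, 1] (np.float64(535.6), np.float64(146.2), 94)
[-9, 18, 1] (np.float64(531.6), np.float64(149.5), 94)
[-13, 22, 1] (np.float64(528.2), np.float64(153.5), 94)
[-17, 24, 1] (np.float64(525.5), np.float64(158.0), 94)
[-22, 26, 1] (np.float64(523.7), np.float64(162.9), 94)
[-27, 27, 1] (np.float64(522.7), np.float64(168.0), 94)
[-33, 27, 1] (np.float64(522.6), np.float64(173.2), 94)
[-38, 26, 1] (np.float64(523.5), np.float64(178.4), 94)
[-43, 24, 1] (np.float64(525.2), np.float64(183.3), 94)
[-47, 22, 1] (np.float64(527.7), np.float64(187.9), 94)
[-50, 44, 1] (505, 190, 94)
t 7.85 F [-0.4 -0.5  0.4] yaw -1.5554190312443077 [549.99812965 141.07513353  94.66717397]
```

arm_command --motion '[-1, -1, 5, 1, 0, 0, 0, -1, -3, 10, 1, 0, 0, 0, -1, -5, 14, 1, 0, 0, 0, -1, -9, 18, 1, 0, 0, 0, -1, -13, 22, 1, 0, 0, 0, -1, -17, 25, 1, 0, 0, 0, -1, -22, 27, 1, 0, 0, 0, -1, -27, 28, 1, 0, 0, 0, -1, -33, 28, 1, 0, 0, 0, -1, -38, 27, 1, 0, 0, 0, -1, -43, 25, 1, 0, 0, 0, -1, -47, 23, 1, 0, 0, 0, -1, -47, 23, 1, 0, 0, 0, -1, -50, 44, 1, 0, 0, 0, -1, -50, 54, -20, 0, 0, 0, -1, -50, 54, -70, 0, 0, 0, -1, -50, 54, -120, 0, 0, 0, -1, -50, 54, -120, 0, 0, 0, -1, -50, 54, -120, 0, 0, 0]'

```text
t: 9.75
eef_pos: [495.8, 190.4, 215.5]
tcp_rot: [-3.139, 0.0, -1.555]
ft_force: [0.0, -0.3, -0.5]
opening: 0.005
```

```bash
python3 - <<'E'
from h import *
p,d=env.read_camera("wrist");P=cloud(d,env.calibration("wrist"));cv2.imwrite("pics/w3.png",p[:,:,::-1])
Q=P.reshape(-1,3);T=Q[(Q[:,2]>84)&(Q[:,2]<128)&(Q[:,0]>490)&(Q[:,0]<575)&(Q[:,1]>-80)]
for lo in range(-80,320,8):
    m=(T[:,1]>=lo)&(T[:,1]<lo+8)
    if m.sum()>2: print(lo,m.sum(),T[m].min(0).round(),T[m].max(0).round())
rows([(420,150,214)])
E
```

```text
-40 25 [547. -39.  86.] [550. -33.  90.]
-32 19 [548. -31.  87.] [553. -24. 107.]
-24 10 [549. -24.  94.] [552. -22. 102.]
-16 379 [545. -15.  84.] [563.  -8. 124.]
-8 4 [553.  -8.  92.] [559.  -8. 115.]
72 166 [543.  73.  84.] [562.  80. 125.]
80 137 [545.  80.  85.] [560.  88. 123.]
88 106 [547.  88.  97.] [557.  96. 119.]
96 104 [547.  96.  97.] [557. 104. 120.]
104 108 [546. 104.  88.] [557. 112. 120.]
112 117 [545. 112.  85.] [558. 119. 120.]
160 95 [542. 163.  86.] [560. 168. 126.]
168 127 [542. 168.  85.] [559. 176. 125.]
176 102 [545. 176.  97.] [555. 184. 120.]
184 109 [544. 184.  96.] [555. 192. 120.]
192 99 [544. 193.  97.] [555. 200. 120.]
200 103 [542. 200.  84.] [556. 208. 120.]
208 23 [544. 208.  88.] [555. 216. 119.]
216 108 [542. 216.  85.] [555. 224. 120.]
224 105 [542. 224.  87.] [555. 232. 120.]
232 104 [542. 232.  87.] [554. 240. 119.]
240 102 [542. 240.  88.] [554. 248. 121.]
248 166 [539. 248.  84.] [557. 256. 125.]
256 70 [540. 256.  87.] [557. 261. 125.]
[39, 76, 0] (420, 150, 214)
t 9.8 F [-0.2 -0.1 -0.9] yaw -1.5554503517013596 [495.28080974 190.21659461 214.20993759]
```

View pics/w3.png

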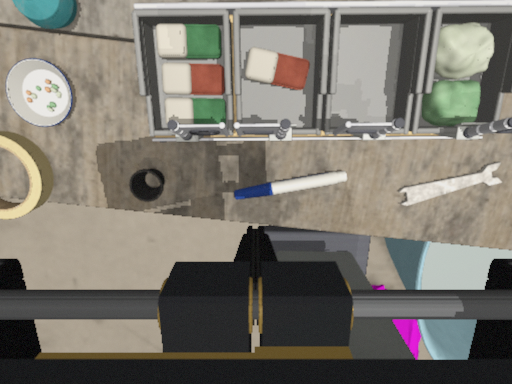

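All four tags look right from here. I'll back the arm off and check once more from the top camera.

arm_command --motion '[-1, 20, 38, -10, 0, 0, 0, -1, 39, 60, -10, 0, 0, 0, -1, 39, 60, -10, 0, 0, 0, -1, 39, 60, -10, 0, 0, 0, -1, 39, 60, -10, 0, 0, 0]'

```text
t: 10.3
eef_pos: [436.8, 150.7, 223.9]
tcp_rot: [3.141, -0.0, -1.555]
ft_force: [0.5, -0.7, 0.1]
opening: 0.003
```

```bash
python3 - <<'E'
from h import *
out=[]
p,d=env.read_camera("top");q=np.load("top0.npz")["p"]
cv2.imwrite("pics/top3.png",cv2.resize(np.vstack([q[160:270,130:390],p[160:270,130:390]])[:,:,::-1],None,fx=2.7,fy=2.7,interpolation=cv2.INTER_CUBIC))
Q=cloud(d,env.calibration("top")).reshape(-1,3);T=Q[(Q[:,2]>84)&(Q[:,2]<128)&(Q[:,0]>530)&(Q[:,0]<575)&(Q[:,1]>-80)]
for lo in range(-60,320,12):
    m=(T[:,1]>=lo)&(T[:,1]<lo+12)
    if m.sum()>2: print(lo,m.sum(),T[m].min(0).round(),T[m].max(0).round())
E
```

```text
-60 17 [548. -54.  86.] [563. -49. 121.]
-48 28 [550. -48.  92.] [560. -36. 121.]
-36 29 [550. -36.  86.] [560. -24. 122.]
-24 29 [547. -24.  88.] [564. -12. 126.]
-12 22 [547. -12.  88.] [564.  -7. 125.]
72 35 [545.  74.  85.] [561.  83. 128.]
84 27 [547.  84.  85.] [556.  96. 124.]
96 28 [547.  96.  86.] [556. 108. 121.]
108 30 [546. 108.  86.] [558. 119. 121.]
156 14 [543. 163.  85.] [559. 168. 126.]
168 33 [542. 168.  86.] [559. 180. 125.]
180 27 [544. 180.  85.] [554. 192. 122.]
192 28 [544. 192.  85.] [554. 203. 120.]
204 14 [543. 205.  87.] [556. 208. 121.]
216 30 [543. 217.  86.] [555. 227. 123.]
228 31 [541. 230.  85.] [553. 240. 121.]
240 27 [543. 242.  85.] [553. 252. 119.]
252 31 [540. 252.  85.] [557. 261. 126.]
```

View pics/top3.png

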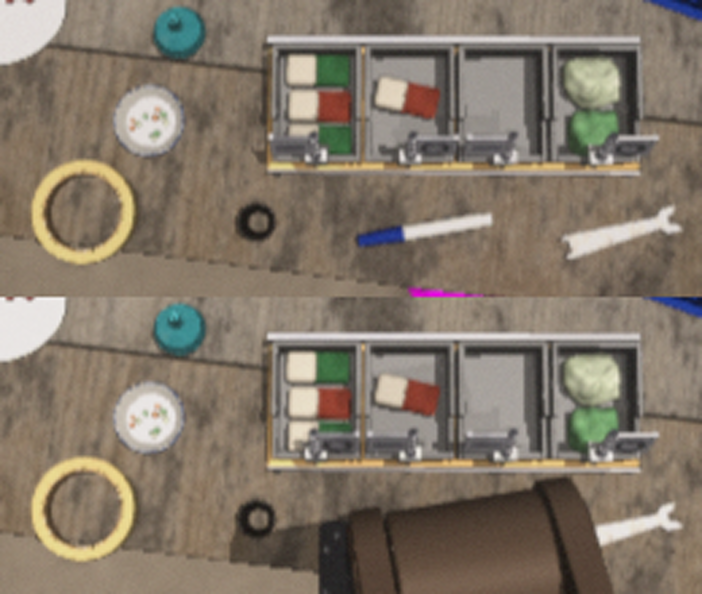

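The before and after views agree: the first tag (columns 305–355) is now on the right, the second (365–420) is on the left, and the other two tags and everything else in view haven't moved. I'm handing it in.

```bash
python3 -c "
from cell import env
print(env.job_done(), env.state()['t'])"
```

```text
the job is handed in; nothing more can be done
the job is handed in; nothing more can be done
```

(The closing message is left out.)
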